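# Tighten a lamp's lens ring with a two-pin spanner

## Task

Take the two-pin spanner from its wooden rest, feel both of its pins gently into the two holes of the brass lens ring on the lamp in the cradle, and once the spanner sits down on the ring turn the ring clockwise with it until it is tight against its stop, without forcing it. Then put the spanner back in its rest, pins in the slot, and let go. Press only lightly, keep the fingers themselves off the lamp, and leave everything else where it is.

Things in the scene. Friction and masses are not known exactly. Their poses are not given: they have to be found in the camera images.
- seat (a point): Middle of the brass lens ring's top face with nothing pressing on it, on the ring's upright axis, 74 mm above the table. Axes as the cradle's, z up. The ring is 68 mm across and 12 mm thick, its face flat; frosted lens inside, 30 mm wide, 5 mm below the face. Two round through holes, 8.5 mm wide, 1 mm chamfers, lie opposite each other, centres 46 mm apart (see cradle for where).
- cradle: Fixed steel plate 100 (x) x 90 x 12 mm, origin under its centre. The yellow lamp, 80 mm wide, stands in it facing up, turned on the upright axis by an UNMEASURED angle a, up to 0.5 rad either way. Seen from above, the line through the ring's holes is the cradle's x axis turned anticlockwise by a, then clockwise by the lens_ring reading: see or feel where.
- lens_ring (a joint): How far the ring has been turned clockwise (seen from above, the tightening way), rad. Starts between 0 and 0.2; its stop is at 0.9 (tight). It turns stiffly, about 0.15 N m, and stays where it is left. The lamp stands on a rubber foot that also gives by 0.2 rad per N m of twist and springs back (not counted in this reading).
- lamp_head (a joint): How far the lamp head with its ring has been pushed straight down on its spring, m: 0 when free, hard bottom at 0.006. It takes about 1.3 N to start and 1.4 N more per mm, about 10 N at the bottom; beyond that it is rigid.
- spanner_grip (a point): Middle of the spanner's red upright handle, 24 mm (spanner x) x 14 mm (spanner y) x 55 mm tall; beneath it a steel bar 66 (x) x 20 (y) x 8 mm whose flat underside lies 35 mm below this point; from the underside two pins 6 mm thick with round ends stick 10 mm straight down, 23 mm either side of the middle along x. z up. 0.16 kg. Both ways round are alike.
- spanner: The same spanner; origin in the middle of the bar's underside, axes as above.
- rest_slot (a point): Middle of the slot's mouth on top of the wooden spanner rest (90 x 50 x 20 mm block, fixed), 20 mm above the table; x along the slot, which is 56 mm long, 12 mm wide and 16 mm deep. The spanner stands with its bar on the block and its pins down in the slot.
- battery_pack: Orange battery pack, 90 x 60 x 40 mm, bystander; origin under its centre.
- tally_tag: Round brass tally tag, 40 mm wide, 4 mm thick, bystander.
- lamp_clip: Aluminium lamp clip, 55 x 22 x 26 mm, bystander.
- spare_lens: Spare frosted lens, 54 mm wide, 6 mm thick, bystander.
- screwdriver: Screwdriver, 170 mm long, lying, bystander.
- cleaner_can: Blue can, 52 mm wide, 130 mm tall, bystander.
- seal_jar: Clear jar, 60 mm wide, 60 mm tall, bystander.

How it is judged:
By the outcome, as a careful person would: the job done as asked, in the order asked, and still so for the second after the job is handed in, with the robot touching nothing.
It also fails if it takes over 72 s, if anything falls off the work surface, if the arm or the gripper's body presses on something with over 40 N, if the wrist force passes 120 N, or if a joint passes its speed limit or range.

## Robot

A 6-joint arm with a two-finger parallel gripper is mounted at the origin on the work surface. World frame = base frame: x ahead of the robot, y to its left, z up, the work surface at z = 0. Lengths are in m, angles in degrees, forces in N, time in s.
With the tool pointing down it reaches from about 0.4 to 0.825 m from the base axis. Payload 7 kg.
Tool frame: the origin (TCP) lies midway between the tips of the shut fingers; the grasp point (between the pads) lies 19 mm behind it; z points along the fingers, y is the direction in which the jaws open and shut (so a half turn about z gives the same grasp; the last joint's range is limited). The gripper opens to 88 mm and grips with 3 to 60 N. Pads are 19 mm wide; open, the fingers measure 130 mm over their backs; the gripper's body (78 mm by 193 mm) begins 47 mm behind the grasp point.
Start: joints at [-56.889, 20.546, 0.682, 0, -70.136, -16.507], TCP at [0.193, -0.647, 0.227] pointing down, gripper open.
Joint ranges: [-176.03, 176.03], [-82.01, 121.73], [-58.28, 71.71], [-173.87, 95.51], [-174.79, -0.11], [-173.66, 173.66]. Speed limits (degrees/s): [136.94, 136.94, 172.46, 180, 180, 180].

## Interface

Orientations are given as [roll, pitch, yaw] about the fixed x, y, z axes, in that order (R = Rz(yaw) Ry(pitch) Rx(roll)).
In Python, from plant import r gives the robot as it stands.
- The arm moves only by the tool carry_out, never from a script. Its argument "motion" is one flat list of numbers, 7 for each row, row after row: the turn, a rotation vector about the tool's x, y, z in degrees, then the shift along the tool's x, y, z in cm, then the finger opening in cm, from 0 to 8.76. A call has 1 to 20 rows; each row shifts and turns the commanded pose from where the row before left it, along the tool's axes as they then stand; what a row does not reach is not made up. A row lasts 1/12 s, in which the tool goes at most 41.7 mm and 7.16 degrees, less where a joint would pass 70% of its speed; a pose out of reach is approached as far as the arm can. A call is refused whole if a number of a shift passes 4.17 or a number of a turn 7.16, either way. A call with a gripper value outside its range is refused whole. The fingers move at their own pace and stop on an object; "grip_force" is the grip in N (left out, the last holds). Time passes only in rows, so rows that do not move let the fingers close. It gives the time, the measured TCP pose, the force and the opening at its end, in the units of the state.
- r.get_state(): the state, without advancing time (a new reading comes with each control period).
- r.capture(name): name is "scene" or "top" or "wrist"; returns a dict with "pixels" (420x560x3 uint8, red, green, blue), "K" (3x3 intrinsics, pixels), "R" (3x3) and "t" (3): a world point X has camera coordinates R X + t. Camera axes: x right, y down, z forward; pixel columns grow to the right and rows downward; lengths in m; the calibration is good to about 2 mm. A picture is of the moment at which its call begins. There is no depth.
- r.close_job(): hands the job in, once; it reports no verdict.
The state is a dict: "time_s": time; "joints": joint angles; "qd": joint speeds; "joint_torque": joint torques, N m; "tcp_pos": TCP position; "eef_rot": TCP orientation; "contact_force": force on the tool from outside, world axes, zero at the start; "moment": the same for the moment, N m; "gripper_width": finger opening in m.
Only numpy, scipy, OpenCV 4.12 (cv2) and the standard library are available. Lean on these libraries where they do the work, as an engineer would, in place of code of your own. Each camera call takes 0.05 s, during which the arm holds its last target. There are 200 camera calls.

## Working session

There is one attempt and no reset: what is moved stays moved. The work goes in short steps, Python scripts to look and compute and a tool call to move; the robot and the scene stay as the last step left them, time stands still between calls to the robot, and variables do not carry over. Pictures are saved under pics/ and viewed, about 8 in all and at most 12, crops included, and the job is handed in when it is done.

Besides the shell and the picture viewer there is one more tool, called after "Request:" by a JSON object that holds its "name" and its "arguments", one argument or row to a line. carry_out: Moves the arm, as the interface text tells. Its arguments: {"type":"object","properties":{"motion":{"type":"array"},"grip_force":{"type":"number"}},"required":["motion"]}

```bash
mkdir -p pics; ls; python3 - <<'E'
from plant import r
import cv2,numpy as np
s=r.get_state();print(s)
ims=[]
for n in("scene","top"):
    c=r.capture(n);cv2.imwrite(f"pics/{n}0.png",c["pixels"][:,:,::-1]);print(n,c["K"],c["R"],c["t"])
E
```

```text
pics
{'time_s': 0.0, 'joints': array([-5.68894516e+01,  2.05909560e+01,  6.34418331e-01, -2.11541263e-02,
       -7.01356234e+01, -1.65040364e+01]), 'qd': array([0.06464318, 0.01646614, 0.11614056, 0.02685068, 0.00917477,
       0.07026123]), 'joint_torque': array([ 3.62684923e-04, -5.82724857e+01,  2.93056870e+01,  6.99741483e+00,
        6.79255289e-03, -1.20662326e-04]), 'tcp_pos': array([ 0.19272329, -0.64639496,  0.22562974]), 'eef_rot': array([ 1.79905986e+02, -7.11708122e-03, -1.63400686e+02]), 'contact_force': array([-0.72893371,  0.29055811,  0.56994366]), 'moment': array([0.00538112, 0.04824429, 0.01417147]), 'gripper_width': 0.0878170117163493}
scene [[432.03679874   0.         281.58803219]
 [  0.         432.03679874 207.68951844]
 [  0.           0.           1.        ]] [[-0.06475073  0.99773038  0.01847764]
 [ 0.59900202  0.05367029 -0.79894686]
 [-0.79812525 -0.04066425 -0.60111771]] [ 0.03398724 -0.30045993  1.71027914]
top [[387.52148955   0.         285.76607936]
 [  0.         387.52148955 215.96702318]
 [  0.           0.           1.        ]] [[ 0.01129671 -0.99992717  0.00424794]
 [-0.99617531 -0.01162223 -0.08660068]
 [ 0.08664375 -0.00325339 -0.99623405]] [-0.03500717  0.60906293  0.97470607]
```

View pics/top0.png

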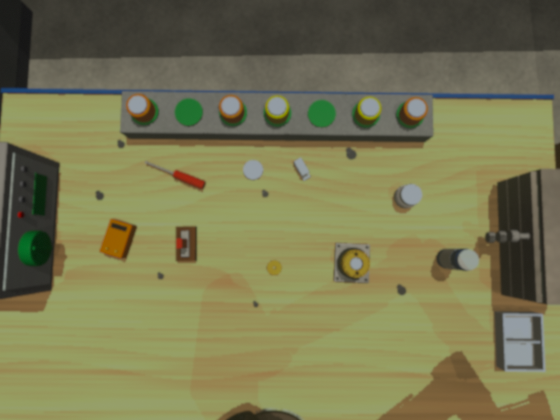

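View pics/scene0.png

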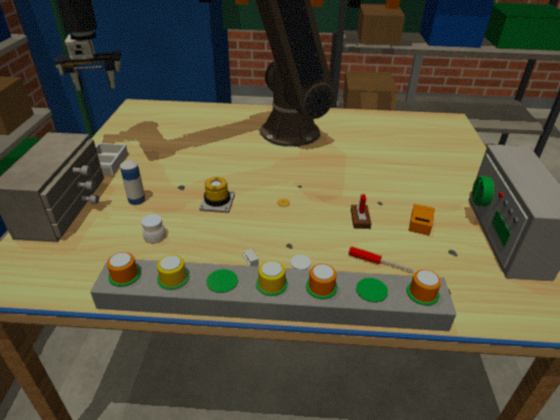

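The top view shows the rest with the red-handled spanner at (186,243), and the lamp ring in its cradle at (354,263). In the scene view the handle is at (362,205) and the ring at (216,184). Next I'll get rough positions and write helpers.

```bash
cat > h.py <<'E'
from plant import r
import cv2,numpy as np
from scipy.spatial.transform import Rotation as Ro
def ray(c,px):
    d=np.linalg.inv(c["K"])@[px[0],px[1],1.]
    R=np.array(c["R"]);return -R.T@c["t"],R.T@d
def onz(c,px,z):
    o,d=ray(c,px);return o+d*(z-o[2])/d[2]
def tri(obs):
    A=np.zeros((3,3));b=np.zeros(3)
    for c,p in obs:
        o,d=ray(c,p);d=d/np.linalg.norm(d);P=np.eye(3)-np.outer(d,d);A+=P;b+=P@o
    X=np.linalg.solve(A,b)
    return X,[round(float(np.linalg.norm((np.eye(3)-np.outer(d/np.linalg.norm(d),d/np.linalg.norm(d)))@(X-o))),4) for o,d in [ray(c,p) for c,p in obs]]
def proj(c,X):
    q=c["K"]@(np.array(c["R"])@X+c["t"]);return q[:2]/q[2]
def blobs(c,lo,hi,mina=15):
    m=cv2.inRange(cv2.cvtColor(c["pixels"],cv2.COLOR_RGB2HSV),lo,hi)
    n,l,s,ce=cv2.connectedComponentsWithStats(m)
    return [(tuple(ce[i].round(1)),s[i].tolist()) for i in range(1,n) if s[i][4]>=mina],l
def st():
    s=r.get_state();print("t",round(s["time_s"],2),"tcp",s["tcp_pos"].round(4),"rot",s["eef_rot"].round(2),"F",s["contact_force"].round(2),"M",s["moment"].round(3),"w",round(s["gripper_width"],4),"q",s["joints"].round(1));return s
def plan(pos,yaw,p0=None,yaw0=None):
    """tool-down: total turn about tool z (deg) and tool-frame shift (cm) at present axes, from measured or given pose"""
    s=r.get_state();p0=s["tcp_pos"] if p0 is None else np.array(p0)
    R=Ro.from_euler("xyz",s["eef_rot"] if yaw0 is None else [180,0,yaw0],degrees=True)
    T=Ro.from_euler("xyz",[180,0,yaw],degrees=True)
    return (R.inv()*T).as_rotvec(degrees=True).round(2),(R.inv().apply(np.array(pos)-p0)*100).round(2)
E
python3 - <<'E'
from h import *
c={n:r.capture(n) for n in("scene","top","wrist")}
for n in("scene","top"):
    for lo,hi in(((0,150,90),(6,255,255)),((174,150,90),(180,255,255))):
        print(n,blobs(c[n],lo,hi,8)[0])
t=c["top"]
print("rest",onz(t,(186,243),.02),"lamp",onz(t,(354,263),.074),"tri lamp",tri([(t,(354,263)),(c["scene"],(216,184))]))
print("handle tri",tri([(t,(182,243)),(c["scene"],(362,205))]))
w=c["wrist"];print(w["K"],w["R"]);s=st()
# camera pose in tool frame
R=Ro.from_euler("xyz",s["eef_rot"],degrees=True)
print(R.inv().apply(-w["R"].T@w["t"]-s["tcp_pos"]),(w["R"]@R.as_matrix()).round(3))
E
```

```text
scene [((np.float64(501.3), np.float64(194.1)), [500, 192, 4, 5, 15]), ((np.float64(362.5), np.float64(203.5)), [360, 195, 6, 18, 59]), ((np.float64(364.6), np.float64(254.7)), [350, 247, 31, 16, 232])]
scene []
top [((np.float64(188.6), np.float64(179.0)), [174, 172, 30, 16, 189]), ((np.float64(18.8), np.float64(214.1)), [17, 212, 4, 5, 17]), ((np.float64(179.1), np.float64(243.0)), [177, 238, 5, 10, 45])]
top []
rest [0.53692829 0.22875038 0.02      ] lamp [ 0.49220369 -0.19541117  0.074     ] tri lamp (array([ 0.49212506, -0.19772371,  0.06760958]), [0.0012, 0.0012])
handle tri (array([0.53636868, 0.23117974, 0.05121278]), [0.0003, 0.0003])
[[347.08990698   0.         284.9637354 ]
 [  0.         347.08990698 209.10052674]
 [  0.           0.           1.        ]] [[-0.28565446  0.95833054  0.00202822]
 [ 0.91846663  0.27316672  0.28600524]
 [ 0.27353351  0.08356152 -0.95822591]]
t 0.25 tcp [ 0.1928 -0.6466  0.2261] rot [ 179.95   -0.   -163.4 ] F [-0.08  0.34 -0.34] M [ 0.008 -0.03  -0.001] w 0.0874 q [-56.9  20.6   0.7  -0.  -70.1 -16.5]
[ 0.07721134 -0.00036519 -0.15846843] [[ 0.     1.    -0.001]
 [-0.958 -0.    -0.286]
 [-0.286  0.001  0.958]]
```

```bash
python3 - <<'E'
from h import *
print(plan([.49,-.197,.20],180))
c=r.capture("top")
print("can",onz(c,(462,260),.13),"knob",onz(c,(492,237),.1))
E
```

```text
(array([ 4.00e-02, -1.00e-02,  1.66e+01]), array([-41.33,  34.6 ,   2.64]))
can [ 0.5036154  -0.43365428  0.13      ] knob [ 0.55837636 -0.52066875  0.1       ]
```

Request:
{"name": "carry_out", "arguments": {
  "motion": [0, 0, 0, -2.95, 2.47, 0.19, 8.7, 0, 0, 0, -2.95, 2.47, 0.19, 8.7, 0, 0, 0, -2.95, 2.47, 0.19, 8.7, 0, 0, 0, -2.95, 2.47, 0.19, 8.7, 0, 0, 0, -2.95, 2.47, 0.19, 8.7, 0, 0, 0, -2.95, 2.47, 0.19, 8.7, 0, 0, 0, -2.95, 2.47, 0.19, 8.7, 0, 0, 0, -2.95, 2.47, 0.19, 8.7, 0, 0, 0, -2.95, 2.47, 0.19, 8.7, 0, 0, 0, -2.95, 2.47, 0.19, 8.7, 0, 0, 0, -2.95, 2.47, 0.19, 8.7, 0, 0, 0, -2.95, 2.47, 0.19, 8.7, 0, 0, 0, -2.95, 2.47, 0.19, 8.7, 0, 0, 0, -2.95, 2.47, 0.19, 8.7, 0, 0, 5.53, 0, 0, 0, 8.7, 0, 0, 5.53, 0, 0, 0, 8.7, 0, 0, 5.53, 0, 0, 0, 8.7, 0, 0, 0, 0, 0, 0, 8.7, 0, 0, 0, 0, 0, 0, 8.7]
}}

```text
time_s: 1.88
tcp_pos: [0.4898, -0.1974, 0.2]
eef_rot: [180.0, 0.0, -179.8]
contact_force: [0.3, 0.3, -0.1]
gripper_width: 0.087
```

```bash
python3 - <<'E'
from h import *
st();c=r.capture("wrist");np.savez("lamp1.npz",**c);cv2.imwrite("pics/lamp1.png",c["pixels"][:,:,::-1])
print(plan([.535,.229,.23],180), onz(c,(285,209),.074))
E
```

```text
t 1.88 tcp [ 0.4898 -0.1974  0.2   ] rot [ 180.      0.   -179.81] F [ 0.26  0.33 -0.12] M [-0.017 -0.025  0.021] w 0.087 q [ -0.7   7.9 -20.   -0.  -62.1 -89.2]
(array([-0.  ,  0.01,  0.2 ]), array([-4.67, 42.64, -2.99])) [ 0.49752389 -0.19733945  0.074     ]
```

View pics/lamp1.png

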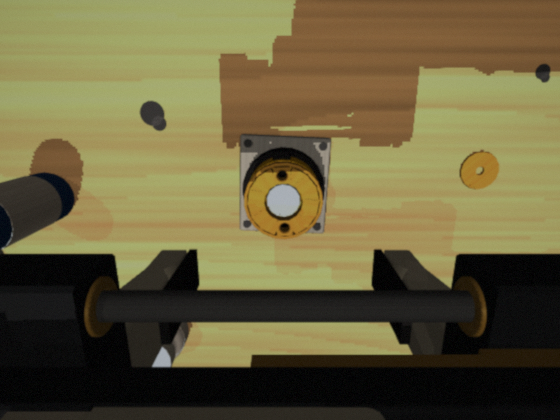

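The wrist view shows the ring centred near (284,199), with holes at about (282,176) and (285,228). The hole line therefore lies near world x. I'll measure it precisely, then take a second view a short way along.

```bash
cat >> h.py <<'E'
def holes(c,ctr,rad=36,z=.074,thr=70):
    g=c["pixels"].max(axis=2).astype(np.uint8)
    yy,xx=np.mgrid[:420,:560];d=np.hypot(xx-ctr[0],yy-ctr[1])
    m=((g<thr)&(d<rad)).astype(np.uint8)
    n,l,s,ce=cv2.connectedComponentsWithStats(m)
    return [(ce[i].round(2),s[i].tolist()) for i in range(1,n) if s[i][4]>15]
E
python3 - <<'E'
from h import *
c=dict(np.load("lamp1.npz"))
for thr in(50,70,90):
    print(thr,holes(c,(284,203),34,thr=thr))
b,_=blobs(c,(12,120,90),(35,255,255),200);print([x for x in b if 200<x[0][0]<360][:6])
g=c["pixels"];m=cv2.inRange(cv2.cvtColor(g,cv2.COLOR_RGB2HSV),(0,0,120),(180,60,255));n,l,s,ce=cv2.connectedComponentsWithStats(m)
print([(ce[i].round(1),s[i].tolist()) for i in range(1,n) if s[i][4]>100])
print(g[176,270:296].max(1),g[228,272:298].max(1))
E
```

```text
50 [(array([281.54, 174.8 ]), [278, 171, 8, 9, 59]), (array([281.98, 215.73]), [267, 209, 30, 10, 41]), (array([284.17, 227.02]), [281, 224, 8, 7, 47])]
70 [(array([281.64, 174.57]), [277, 170, 10, 10, 75]), (array([282.94, 214.84]), [266, 207, 35, 13, 98]), (array([284.21, 227.25]), [280, 223, 9, 9, 61])]
90 [(array([281.58, 174.68]), [277, 170, 10, 11, 90]), (array([281.69, 213.69]), [265, 201, 36, 19, 131]), (array([284.1 , 227.22]), [280, 223, 9, 9, 69])]
[((np.float64(287.7), np.float64(205.3)), [244, 163, 143, 79, 3790]), ((np.float64(342.4), np.float64(246.9)), [289, 244, 115, 8, 382])]
[(array([324.2, 158.7]), [314, 143, 16, 45, 237]), (array([244.2, 185.5]), [240, 153, 17, 77, 460]), (array([283. , 200.1]), [267, 184, 33, 33, 844]), (array([320.5, 218.9]), [309, 192, 17, 41, 142]), (array([162.3, 359. ]), [153, 347, 18, 20, 235])]
[164 167 167 170 167 153 109  57  34  15   9   6   8   5  13  29  57 111
 153 166 167 168 167 168 169 164] [167 168 168 165 166 164 147 105  63  39  42  41  36  36  39  39  46  96
 143 160 165 165 165 169 168 167]
```

Request:
{"name": "carry_out", "arguments": {
  "motion": [0, 0, 0, -0.5, 2.5, 0, 8.7, 0, 0, 0, 0, 2.5, 0, 8.7, 0, 0, 0, 0, 2.5, 0, 8.7, 0, 0, 0, 0, 0, 0, 8.7, 0, 0, 0, 0, 0, 0, 8.7]
}}

```text
time_s: 2.35
tcp_pos: [0.4949, -0.1218, 0.2002]
eef_rot: [180.0, 0.0, -179.8]
contact_force: [0.9, 0.4, 0.8]
gripper_width: 0.0871
```

```bash
python3 - <<'E'
from h import *
st();c=r.capture("wrist");np.savez("lamp2.npz",**c)
p=proj(c,[.495,-.197,.074]);print(p)
for thr in(50,70,90):
    print(thr,holes(c,p,45,thr=thr))
print(plan([.535,.229,.23],180))
E
```

```text
t 2.35 tcp [ 0.4949 -0.1218  0.2002] rot [ 1.8000e+02  3.0000e-02 -1.7976e+02] F [0.86 0.39 0.77] M [-0.037 -0.018  0.015] w 0.0871 q [  8.3   6.  -22.1   0.  -61.8 -98. ]
[196.42174604 199.99364754]
50 [(array([190.42, 168.49]), [186, 165, 9, 8, 55]), (array([236.92, 196.88]), [230, 174, 12, 42, 163]), (array([183.16, 203.28]), [176, 187, 26, 26, 74]), (array([196.78, 220.91]), [193, 218, 8, 7, 46])]
70 [(array([230.9 , 186.51]), [196, 155, 46, 62, 334]), (array([190.36, 168.57]), [186, 164, 10, 10, 69]), (array([184.77, 203.55]), [175, 183, 30, 31, 128]), (array([196.8 , 221.11]), [193, 217, 9, 9, 61])]
90 [(array([229.15, 183.93]), [196, 155, 46, 63, 458]), (array([211.36, 167.32]), [197, 159, 30, 22, 105]), (array([190.21, 168.72]), [185, 164, 11, 10, 82]), (array([185.21, 202.91]), [175, 182, 34, 32, 169]), (array([196.65, 221.13]), [192, 217, 10, 9, 69])]
(array([-0.  ,  0.02,  0.17]), array([-4.12, 35.12, -2.99]))
```

```bash
python3 - <<'E'
from h import *
a=dict(np.load("lamp1.npz"));b=dict(np.load("lamp2.npz"))
P=[];
for pa,pb in(((281.6,174.65),(190.3,168.6)),((284.15,227.2),(196.75,221.1))):
    X=tri([(a,pa),(b,pb)]);print(X);P.append(X[0])
    print(onz(a,pa,.074),onz(b,pb,.074))
A=[onz(a,(281.6,174.65),.074),onz(a,(284.15,227.2),.074)];B=[onz(b,(190.3,168.6),.074),onz(b,(196.75,221.1),.074)]
for Q in(A,B,P):
    d=Q[0]-Q[1];print("c",((Q[0]+Q[1])/2).round(4),"L",np.linalg.norm(d).round(4),"ang",np.degrees(np.arctan2(d[1],d[0])).round(2))
E
```

```text
(array([ 0.46799327, -0.20027815,  0.0736787 ]), [0.0002, 0.0002])
[ 0.46774636 -0.20026435  0.074     ] [ 0.46812057 -0.20021083  0.074     ]
(array([ 0.51396136, -0.19801938,  0.07402669]), [0.0001, 0.0001])
[ 0.51403212 -0.19802311  0.074     ] [ 0.51390948 -0.19801761  0.074     ]
c [ 0.4909 -0.1991  0.074 ] L 0.0463 ang -177.23
c [ 0.491  -0.1991  0.074 ] L 0.0458 ang -177.26
c [ 0.491  -0.1991  0.0739] L 0.046 ang -177.19
```

Request:
{"name": "carry_out", "arguments": {
  "motion": [0, 0, 0, -0.45, 3.9, -0.33, 8.7, 0, 0, 0, -0.45, 3.9, -0.33, 8.7, 0, 0, 0, -0.45, 3.9, -0.33, 8.7, 0, 0, 0, -0.45, 3.9, -0.33, 8.7, 0, 0, 0, -0.45, 3.9, -0.33, 8.7, 0, 0, 0, -0.45, 3.9, -0.33, 8.7, 0, 0, 0, -0.45, 3.9, -0.33, 8.7, 0, 0, 0, -0.45, 3.9, -0.33, 8.7, 0, 0, 0, -0.45, 3.9, -0.33, 8.7, 0, 0, 0, 0, 0, 0, 8.7, 0, 0, 0, 0, 0, 0, 8.7, 0, 0, 0, 0, 0, 0, 8.7]
}}

```text
time_s: 3.4
tcp_pos: [0.5354, 0.2279, 0.2292]
eef_rot: [-180.0, -0.0, -180.0]
contact_force: [0.6, -0.9, 0.3]
gripper_width: 0.087
```

```bash
python3 - <<'E'
from h import *
st();c=r.capture("wrist");np.savez("rest1.npz",**c);cv2.imwrite("pics/rest1.png",c["pixels"][:,:,::-1])
E
```

```text
t 3.4 tcp [0.5354 0.2279 0.2292] rot [-1.7996e+02 -5.0000e-02 -1.7996e+02] F [ 0.62 -0.88  0.32] M [-0.058 -0.037 -0.046] w 0.087 q [  42.3   11.8  -11.1   -0.   -67.1 -132.3]
```

View pics/rest1.png

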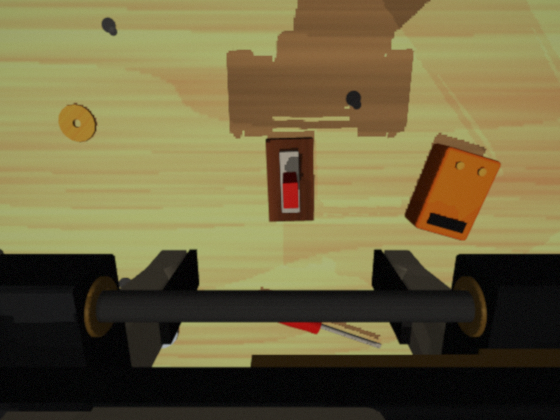

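The view shows the rest block at columns 267–314, rows 138–221. The spanner's bar is at columns 281–301, with its red handle at about (290,192). I'll take a second view and triangulate the handle.

Request:
{"name": "carry_out", "arguments": {
  "motion": [0, 0, 0, 0, 2.0, 1.0, 8.7, 0, 0, 0, 0, 2.0, 1.0, 8.7, 0, 0, 0, 0, 2.0, 1.0, 8.7, 0, 0, 0, 0, 0, 0, 8.7, 0, 0, 0, 0, 0, 0, 8.7]
}}

```text
time_s: 3.87
tcp_pos: [0.535, 0.2884, 0.1986]
eef_rot: [-179.9, -0.1, -180.0]
contact_force: [-0.2, 0.6, 0.0]
gripper_width: 0.0871
```

```bash
python3 - <<'E'
from h import *
st();b=r.capture("wrist");np.savez("rest2.npz",**b);a=dict(np.load("rest1.npz"))
obs=[];blk=[]
for c in(a,b):
    p=proj(c,[.536,.23,.06]);g=c["pixels"]
    hsv=cv2.cvtColor(g,cv2.COLOR_RGB2HSV)
    red=((hsv[...,0]<8)|(hsv[...,0]>172))&(hsv[...,1]>170)
    yy,xx=np.mgrid[:420,:560];near=np.hypot(xx-p[0],yy-p[1])<70
    v=hsv[...,2]; print(p.round(0),"V hist",np.histogram(v[red&near],8,(0,256))[0])
    m=(red&near&(v>170)).astype(np.uint8);cn=max(cv2.findContours(m,0,2)[0],key=cv2.contourArea)
    rc=cv2.minAreaRect(cn);print("redtop",rc);obs.append((c,rc[0]))
    print("mm", [onz(c,q,.0825).round(4) for q in cv2.boxPoints(rc)])
    print("red all rect",cv2.minAreaRect(max(cv2.findContours((red&near).astype(np.uint8),0,2)[0],key=cv2.contourArea)))
print(tri(obs))
x,y=map(int,proj(b,[.536,.23,.06]));y0,x0=max(0,y-60),max(0,x-60)
both=[cv2.resize(c["pixels"][yc-60:yc+60,xc-60:xc+60],None,fx=3.3,fy=3.3,interpolation=0) for c,(xc,yc) in((a,map(int,proj(a,[.536,.23,.04]))),(b,map(int,proj(b,[.536,.23,.04]))))]
print([proj(c,[.536,.23,.04]).astype(int)-60 for c in(a,b)])
cv2.imwrite("pics/restzoom.png",np.hstack(both)[:,:,::-1])
E
```

```text
t 3.87 tcp [0.535  0.2884 0.1986] rot [-1.7992e+02 -8.0000e-02 -1.7996e+02] F [-0.15  0.65  0.04] M [-0.143 -0.047 -0.002] w 0.0871 q [  46.7   15.4  -10.4   -0.   -64.3 -136.7]
[287. 189.] V hist [  0 114  12  10  38 315   0   0]
redtop ((287.75, 192.25), (1.4142134189605713, 0.7071067094802856), 45.0)
mm [array([0.533 , 0.2296, 0.0825]), array([0.5325, 0.2301, 0.0825]), array([0.5335, 0.231 , 0.0825]), array([0.5339, 0.2305, 0.0825])]
red all rect ((290.0, 189.5), (14.0, 35.0), 0.0)
[219. 198.] V hist [  2 398  19  50  49 402   0   0]
redtop ((217.0450897216797, 204.9958953857422), (25.350006103515625, 14.395183563232422), 84.80557250976562)
mm [array([0.526 , 0.2261, 0.0825]), array([0.5249, 0.2378, 0.0825]), array([0.5465, 0.2386, 0.0825]), array([0.5477, 0.2266, 0.0825])]
red all rect ((220.5, 199.0), (40.0, 27.0), 90.0)
(array([0.53656543, 0.23063066, 0.0754311 ]), [0.0016, 0.0016])
[array([227, 124]), array([163, 132])]
```

View pics/restzoom.png

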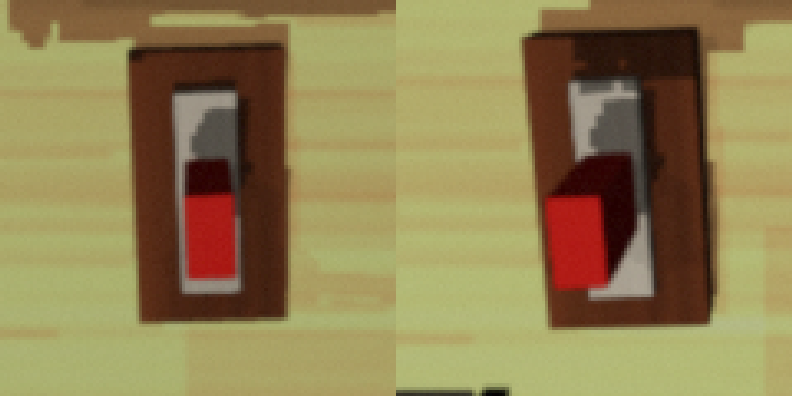

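The zoom shows the bright red handle top, with centres near (291,196) and (338,205) in full-image pixels, standing on the silver bar. My threshold was too tight in view 1, so I'll redo it with V>140.

```bash
python3 - <<'E'
from h import *
a=dict(np.load("rest1.npz"));b=dict(np.load("rest2.npz"))
R=[]
for c in(a,b):
    p=proj(c,[.536,.23,.06]);hsv=cv2.cvtColor(c["pixels"],cv2.COLOR_RGB2HSV)
    yy,xx=np.mgrid[:420,:560];near=np.hypot(xx-p[0],yy-p[1])<70
    red=((hsv[...,0]<8)|(hsv[...,0]>172))&(hsv[...,1]>170)&near&(hsv[...,2]>130)
    n,l,s,ce=cv2.connectedComponentsWithStats(red.astype(np.uint8));k=1+np.argmax(s[1:,4]);ys,xs=np.where(l==k)
    W=np.array([onz(c,q,.0825)[:2] for q in zip(xs,ys)]);ctr=W.mean(0);w,v=np.linalg.eigh(np.cov(W.T));d=v[:,1]
    print("top face",ctr.round(4),"size",np.sqrt(12*w).round(4),"ang",np.degrees(np.arctan(d[1]/d[0])).round(2))
    R.append((c,ce[k]))
    # bar: grey low-saturation
    bar=(hsv[...,1]<75)&near&(hsv[...,2]>60)
    n,l,s,ce=cv2.connectedComponentsWithStats(bar.astype(np.uint8));k=1+np.argmax(s[1:,4]);ys,xs=np.where(l==k)
    W=np.array([onz(c,q,.028)[:2] for q in zip(xs,ys)]).astype(np.float32);print("bar",s[k].tolist(),cv2.minAreaRect(W*1000))
    # block
    br=(hsv[...,0]<12)&(hsv[...,2]<130)&(hsv[...,2]>40)&(hsv[...,1]>110)&near&(np.hypot(xx-p[0],yy-p[1])<60)
print(tri(R))
X=tri(R)[0]
print(plan([.5356,.2305,.13],180))
E
```

```text
top face [0.5359 0.2326] size [0.013  0.0228] ang 1.75
bar [279, 151, 21, 62, 560] ((535.7686157226562, 232.22552490234375), (66.19510650634766, 19.86125946044922), 1.6997255086898804)
top face [0.5362 0.2321] size [0.0136 0.0232] ang 1.64
bar [215, 156, 26, 67, 749] ((536.0166625976562, 232.7681884765625), (65.98033905029297, 20.222286224365234), 2.5017123222351074)
(array([0.53541574, 0.23257193, 0.08472722]), [0.0001, 0.0001])
(array([-0.05, -0.03,  0.02]), array([-0.04, -5.75,  6.93]))
```

Request:
{"name": "carry_out", "arguments": {
  "motion": [0, 0, -1.75, 0, 0, 0, 8.7, 0, 0, 0, -0.05, -2.8, 2.5, 8.7, 0, 0, 0, -0.05, -2.81, 2.5, 8.7, 0, 0, 0, 0, 0, 1.9, 8.7, 0, 0, 0, 0, 0, 1.9, 8.7, 0, 0, 0, 0, 0, 1.9, 8.7, 0, 0, 0, 0, 0, 1.9, 8.7, 0, 0, 0, 0, 0, 1.9, 8.7, 0, 0, 0, 0, 0, 1.5, 8.7, 0, 0, 0, 0, 0, 0, 8.7, 0, 0, 0, 0, 0, 0, 8.7]
}}

```text
time_s: 4.83
tcp_pos: [0.5379, 0.2317, 0.0397]
eef_rot: [-179.9, -0.0, -178.3]
contact_force: [-0.6, 0.7, 0.5]
gripper_width: 0.0876
```

```bash
python3 - <<'E'
from h import *
st();print(plan([.536,.2323,.038],-178.2))
E
```

```text
t 4.83 tcp [0.5379 0.2317 0.0397] rot [-1.7995e+02 -4.0000e-02 -1.7826e+02] F [-0.58  0.67  0.46] M [ 0.071 -0.043 -0.022] w 0.0876 q [  42.4   22.9  -23.5    0.   -43.7 -130.7]
(array([-0.05, -0.04, -0.06]), array([0.19, 0.07, 0.17]))
```

Request:
{"name": "carry_out", "arguments": {
  "motion": [0, 0, 0, 0.19, 0.07, 0.17, 8.7, 0, 0, 0, 0, 0, 0, 6, 0, 0, 0, 0, 0, 0, 4, 0, 0, 0, 0, 0, 0, 2.5, 0, 0, 0, 0, 0, 0, 2, 0, 0, 0, 0, 0, 0, 1, 0, 0, 0, 0, 0, 0, 0.5, 0, 0, 0, 0, 0, 0, 0.5, 0, 0, 0, 0, 0, 0, 0.5, 0, 0, 0, 0, 0, 0, 0.5, 0, 0, 0, 0, 0, 0, 0.5, 0, 0, 0, 0, 0, 0, 0.5],
  "grip_force": 40
}}

```text
time_s: 5.83
tcp_pos: [0.536, 0.2331, 0.0379]
eef_rot: [-180.0, -0.0, -178.2]
contact_force: [-0.1, 0.6, 0.3]
gripper_width: 0.0192
```

```bash
python3 - <<'E'
from h import *
st()
E
```

```text
t 5.83 tcp [0.536  0.2331 0.0379] rot [-180.     -0.   -178.24] F [-0.07  0.61  0.31] M [-0.02  -0.005  0.042] w 0.0192 q [  42.7   22.9  -23.8    0.   -43.4 -130.9]
```

Request:
{"name": "carry_out", "arguments": {
  "motion": [0, 0, 0, 0, 0, 0, 0.5, 0, 0, 0, 0, 0, 0, 0.5, 0, 0, 0, 0, 0, 0, 0.5, 0, 0, 0, 0, 0, 0, 0.5, 0, 0, 0, 0, 0, -0.5, 0.5, 0, 0, 0, 0, 0, -0.8, 0.5, 0, 0, 0, 0, 0, -1.2, 0.5, 0, 0, 0, 0, 0, -1.5, 0.5, 0, 0, 0, 0, 0, -2, 0.5, 0, 0, 0, 0, 0, -2, 0.5, 0, 0, 0, 0, 0, -2, 0.5, 0, 0, 0, 0, 0, 0, 0.5, 0, 0, 0, 0, 0, 0, 0.5],
  "grip_force": 40
}}

```text
time_s: 6.92
tcp_pos: [0.5366, 0.2337, 0.1398]
eef_rot: [179.9, 0.1, -178.2]
contact_force: [0.6, -0.2, -2.2]
gripper_width: 0.0137
```

```bash
python3 - <<'E'
from h import *
st();c=r.capture("wrist");np.savez("held.npz",**c);cv2.imwrite("pics/held.png",c["pixels"][:,:,::-1])
E
```

```text
t 6.92 tcp [0.5366 0.2337 0.1398] rot [ 1.7987e+02  1.4000e-01 -1.7824e+02] F [ 0.61 -0.2  -2.22] M [0.008 0.071 0.026] w 0.0137 q [  42.7   16.1  -17.8   -0.   -55.9 -130.9]
```

View pics/held.png

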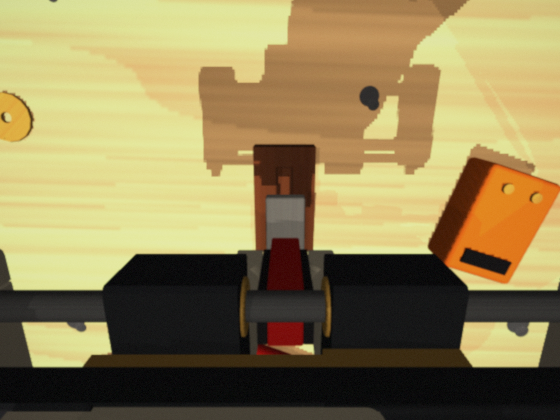

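The spanner is held between the jaws. The far end of its bar is at columns 265–305, row about 197, hanging above the rest. I'll measure its offset in the tool frame.

```bash
python3 - <<'E'
from h import *
c=dict(np.load("held.npz"));s=r.get_state();R=Ro.from_euler("xyz",s["eef_rot"],degrees=True)
hsv=cv2.cvtColor(c["pixels"],cv2.COLOR_RGB2HSV)
m=(hsv[...,1]<75)&(hsv[...,2]>70);m[:185]=0;m[250:]=0;m[:,:255]=0;m[:,315:]=0
for y in range(190,240,4):
    xs=np.where(m[y])[0];print(y,(xs.min(),xs.max(),len(xs)) if len(xs) else None)
g=c["pixels"].max(2);print("col285",[(y,int(g[y,285]),int(hsv[y,285,1])) for y in range(188,206)])
z=s["tcp_pos"][2]-.0099
for q in((285,196),(265.5,197),(304.5,197),(265,230),(306,230)):
    print(q,(R.inv().apply(onz(c,q,z)-s["tcp_pos"])*1000).round(1))
E
```

```text
190 None
194 None
198 (np.int64(266), np.int64(303), 38)
202 (np.int64(266), np.int64(304), 39)
206 (np.int64(266), np.int64(304), 39)
210 (np.int64(266), np.int64(304), 39)
214 (np.int64(266), np.int64(303), 38)
218 (np.int64(266), np.int64(304), 39)
222 (np.int64(266), np.int64(303), 38)
226 (np.int64(267), np.int64(303), 37)
230 (np.int64(267), np.int64(303), 37)
234 (np.int64(267), np.int64(303), 37)
238 (np.int64(267), np.int64(303), 11)
col285 [(188, 121, 183), (189, 122, 180), (190, 122, 182), (191, 118, 186), (192, 119, 180), (193, 117, 181), (194, 96, 151), (195, 62, 58), (196, 56, 36), (197, 72, 35), (198, 100, 38), (199, 114, 36), (200, 122, 36), (201, 122, 36), (202, 121, 36), (203, 122, 36), (204, 123, 37), (205, 122, 33)]
(285, 196) [32.6  0.3  9.9]
(265.5, 197) [32.1 -9.5  9.9]
(304.5, 197) [32.1 10.2  9.9]
(265, 230) [ 14.4 -10.1   9.9]
(306, 230) [14.4 11.3  9.9]
```

```bash
python3 - <<'E'
from h import *
print(plan([.4904,-.1993,.14],-177.2))
E
```

```text
(array([ 0.05,  0.03, -1.05]), array([  5.87, -43.09,  -0.19]))
```

Request:
{"name": "carry_out", "arguments": {
  "motion": [0, 0, 0, 0.45, -3.31, 0, 0.5, 0, 0, 0, 0.45, -3.31, 0, 0.5, 0, 0, 0, 0.45, -3.31, 0, 0.5, 0, 0, 0, 0.45, -3.31, 0, 0.5, 0, 0, 0, 0.45, -3.31, 0, 0.5, 0, 0, 0, 0.45, -3.31, 0, 0.5, 0, 0, 0, 0.45, -3.31, 0, 0.5, 0, 0, 0, 0.45, -3.31, 0, 0.5, 0, 0, 0, 0.45, -3.31, 0, 0.5, 0, 0, 0, 0.45, -3.31, 0, 0.5, 0, 0, 0, 0.45, -3.31, 0, 0.5, 0, 0, 0, 0.45, -3.31, 0, 0.5, 0, 0, 0, 0.45, -3.36, 0, 0.5, 0, 0, -1.05, 0, 0, 0, 0.5, 0, 0, 0, 0, 0, 0, 0.5, 0, 0, 0, 0, 0, 0, 0.5, 0, 0, 0, 0, 0, 0, 0.5],
  "grip_force": 40
}}

```text
time_s: 8.38
tcp_pos: [0.4905, -0.1986, 0.1375]
eef_rot: [180.0, -0.1, -177.2]
contact_force: [0.3, 0.1, -1.5]
gripper_width: 0.0139
```

```bash
python3 - <<'E'
from h import *
st();c=r.capture("wrist");np.savez("over.npz",**c);cv2.imwrite("pics/over.png",cv2.resize(c["pixels"][120:270,185:385],None,fx=4,fy=4)[:,:,::-1])
print(plan([.4904,-.1993,.12],-177.2)); st()
E
```

```text
t 8.38 tcp [ 0.4905 -0.1986  0.1375] rot [ 1.7998e+02 -6.0000e-02 -1.7718e+02] F [ 0.26  0.15 -1.5 ] M [ 0.023 -0.002  0.011] w 0.0139 q [ -0.8  11.4 -24.7  -0.  -54.  -86.4]
(array([ 0.01, -0.04,  0.06]), array([ 0.04, -0.09,  1.77]))
t 8.43 tcp [ 0.4907 -0.1984  0.1377] rot [ 1.7999e+02 -4.0000e-02 -1.7714e+02] F [-0.05  0.51 -0.89] M [-0.016  0.011  0.017] w 0.0137 q [ -0.8  11.4 -24.7  -0.  -54.  -86.4]
```

View pics/over.png

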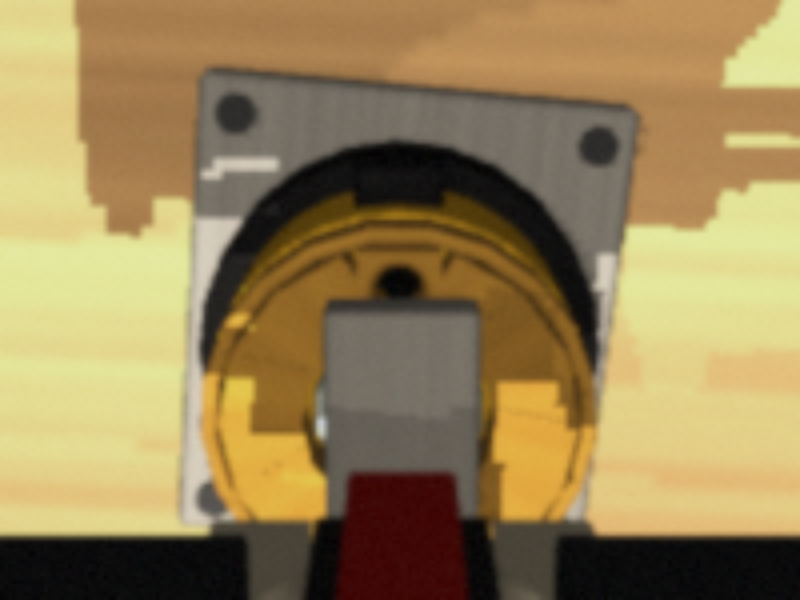

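The bar's centre column is about 402 and the visible hole's is about 399 in the 4x crop, so they line up within about 0.5 mm. Next I'll descend gently until the tips are about 2 mm below the face.

Request:
{"name": "carry_out", "arguments": {
  "motion": [0, 0, 0, 0.04, -0.07, 0.6, 0.5, 0, 0, 0, 0, 0, 0.6, 0.5, 0, 0, 0, 0, 0, 0.6, 0.5, 0, 0, 0, 0, 0, 0.5, 0.5, 0, 0, 0, 0, 0, 0.4, 0.5, 0, 0, 0, 0, 0, 0.3, 0.5, 0, 0, 0, 0, 0, 0.2, 0.5, 0, 0, 0, 0, 0, 0.1, 0.5, 0, 0, 0, 0, 0, 0.1, 0.5, 0, 0, 0, 0, 0, 0.1, 0.5, 0, 0, 0, 0, 0, 0.1, 0.5, 0, 0, 0, 0, 0, 0.1, 0.5, 0, 0, 0, 0, 0, 0, 0.5, 0, 0, 0, 0, 0, 0, 0.5],
  "grip_force": 40
}}

```text
time_s: 9.6
tcp_pos: [0.4904, -0.2, 0.101]
eef_rot: [-180.0, 0.0, -177.2]
contact_force: [0.1, -1.0, -2.3]
gripper_width: 0.014
```

```bash
python3 - <<'E'
from h import *
for i in range(4): st();r.capture("top")
c=r.capture("wrist");np.savez("in1.npz",**c)
print(plan([.4904,-.1993,.10],-177.2))
E
```

```text
t 9.6 tcp [ 0.4904 -0.2     0.101 ] rot [-180.      0.   -177.19] F [ 0.15 -0.97 -2.29] M [ 0.055 -0.015  0.   ] w 0.014 q [ -1.   13.8 -27.2   0.  -49.  -86.2]
t 9.65 tcp [ 0.4905 -0.2     0.101 ] rot [-1.8000e+02  1.0000e-02 -1.7719e+02] F [ 0.56 -0.3  -1.53] M [-0.043  0.007  0.01 ] w 0.0137 q [ -0.9  13.8 -27.2   0.  -49.  -86.2]
t 9.7 tcp [ 0.4905 -0.2     0.101 ] rot [-1.8000e+02  1.0000e-02 -1.7719e+02] F [-0.56  1.35 -1.94] M [0.009 0.018 0.041] w 0.0142 q [ -0.9  13.8 -27.2   0.  -49.  -86.2]
t 9.75 tcp [ 0.4905 -0.2     0.101 ] rot [-1.8000e+02  1.0000e-02 -1.7718e+02] F [-0.52  0.17 -2.69] M [-0.003  0.003 -0.036] w 0.0137 q [ -0.9  13.8 -27.2   0.  -49.  -86.2]
(array([-0.  ,  0.01,  0.01]), array([0.  , 0.07, 0.1 ]))
```

Request:
{"name": "carry_out", "arguments": {
  "motion": [0, 0, 0, 0, 0.05, 0, 0.5, 0, 0, 0, 0, 0, 0.05, 0.5, 0, 0, 0, 0, 0, 0.05, 0.5, 0, 0, 0, 0, 0, 0.05, 0.5, 0, 0, 0, 0, 0, 0.05, 0.5, 0, 0, 0, 0, 0, 0.05, 0.5, 0, 0, 0, 0, 0, 0.05, 0.5, 0, 0, 0, 0, 0, 0, 0.5],
  "grip_force": 40
}}

```text
time_s: 10.52
tcp_pos: [0.4903, -0.1994, 0.0978]
eef_rot: [180.0, -0.0, -177.2]
contact_force: [-0.3, -0.2, -0.9]
gripper_width: 0.0137
```

```bash
cat >> h.py <<'E'
def avg(n=6):
    F=[];M=[]
    for i in range(n):
        s=r.get_state();F.append(s["contact_force"]);M.append(s["moment"]);r.capture("top")
    st();print("avgF",np.mean(F,0).round(2),"avgM",np.mean(M,0).round(3))
E
python3 -c "
from h import *
avg()"
```

```text
t 10.82 tcp [ 0.4904 -0.1995  0.098 ] rot [-180.      0.   -177.19] F [ 0.89 -0.02 -1.33] M [-0.015 -0.024 -0.023] w 0.0139 q [ -0.9  14.  -27.4  -0.  -48.6 -86.3]
avgF [ 0.14  0.27 -2.05] avgM [-0.003 -0.039  0.012]
```

Request:
{"name": "carry_out", "arguments": {
  "motion": [0, 0, 0, 0, 0, 0.05, 0.5, 0, 0, 0, 0, 0, 0.05, 0.5, 0, 0, 0, 0, 0, 0.05, 0.5, 0, 0, 0, 0, 0, 0.05, 0.5, 0, 0, 0, 0, 0, 0.05, 0.5, 0, 0, 0, 0, 0, 0.05, 0.5, 0, 0, 0, 0, 0, 0.05, 0.5, 0, 0, 0, 0, 0, 0.05, 0.5, 0, 0, 0, 0, 0, 0.05, 0.5, 0, 0, 0, 0, 0, 0.05, 0.5, 0, 0, 0, 0, 0, 0, 0.5],
  "grip_force": 40
}}

```text
time_s: 11.73
tcp_pos: [0.4904, -0.1994, 0.0929]
eef_rot: [180.0, -0.0, -177.2]
contact_force: [0.2, 0.4, -1.7]
gripper_width: 0.0139
```

```bash
python3 -c "
from h import *
avg(8)"
```

```text
t 12.13 tcp [ 0.4904 -0.1994  0.093 ] rot [-180.      0.   -177.19] F [-0.35 -0.5  -2.28] M [ 0.001  0.042 -0.057] w 0.0136 q [ -0.9  14.4 -27.7   0.  -47.9 -86.3]
avgF [-0.16  0.09 -1.72] avgM [-0.017 -0.005  0.009]
```

Both pins are about 9 mm down with no push-back, so they are in the holes. I'll feel for the seat next.

Request:
{"name": "carry_out", "arguments": {
  "motion": [0, 0, 0, 0, 0, 0.05, 0.5, 0, 0, 0, 0, 0, 0.05, 0.5, 0, 0, 0, 0, 0, 0.05, 0.5, 0, 0, 0, 0, 0, 0, 0.5],
  "grip_force": 40
}}

```text
time_s: 12.47
tcp_pos: [0.4904, -0.1995, 0.0915]
eef_rot: [-180.0, -0.0, -177.2]
contact_force: [-1.7, -0.3, 0.3]
gripper_width: 0.0136
```

```bash
python3 -c "
from h import *
avg(8)"
```

```text
t 12.87 tcp [ 0.4904 -0.1994  0.0915] rot [-180.      0.   -177.18] F [-1.46 -0.12 -1.41] M [0.007 0.185 0.024] w 0.0138 q [ -0.9  14.5 -27.8   0.  -47.7 -86.3]
avgF [-0.65  0.14  0.24] avgM [ 0.046  0.18  -0.006]
```

Request:
{"name": "carry_out", "arguments": {
  "motion": [0, 0, 0, 0, 0, 0.04, 0.5, 0, 0, 1, 0, 0, 0, 0.5, 0, 0, 2, 0, 0, 0, 0.5, 0, 0, 2, 0, 0, 0, 0.5, 0, 0, 2, 0, 0, 0, 0.5, 0, 0, 2, 0, 0, 0, 0.5, 0, 0, 2, 0, 0, 0, 0.5, 0, 0, 2, 0, 0, 0, 0.5, 0, 0, 2, 0, 0, 0, 0.5, 0, 0, 2, 0, 0, 0, 0.5, 0, 0, 0, 0, 0, 0, 0.5],
  "grip_force": 40
}}

```text
time_s: 13.78
tcp_pos: [0.4906, -0.1992, 0.0911]
eef_rot: [180.0, 0.0, 165.7]
contact_force: [-0.6, 3.1, 0.6]
gripper_width: 0.0138
```

```bash
python3 -c "
from h import *
avg(6)"
```

```text
t 14.08 tcp [ 0.4906 -0.1993  0.0911] rot [1.7999e+02 2.0000e-02 1.6584e+02] F [0.69 2.62 0.21] M [ 1.14  -0.078  0.113] w 0.0136 q [  -0.9   14.5  -27.8   -0.   -47.7 -103.3]
avgF [-0.05  2.75  0.7 ] avgM [0.94  0.002 0.115]
```

Request:
{"name": "carry_out", "arguments": {
  "motion": [0, 0, 0, 0, 0.03, 0, 0.5, 0, 0, 2, 0, 0, 0, 0.5, 0, 0, 2, 0, 0, 0, 0.5, 0, 0, 2, 0, 0, 0, 0.5, 0, 0, 2, 0, 0, 0, 0.5, 0, 0, 2, 0, 0, 0, 0.5, 0, 0, 2, 0, 0, 0, 0.5, 0, 0, 2, 0, 0, 0, 0.5, 0, 0, 0, 0, 0, 0, 0.5],
  "grip_force": 40
}}

```text
time_s: 14.83
tcp_pos: [0.4906, -0.1991, 0.0911]
eef_rot: [180.0, 0.0, 151.7]
contact_force: [0.8, 2.3, -0.3]
gripper_width: 0.0139
```

```bash
python3 -c "
from h import *
avg(6)"
```

```text
t 15.13 tcp [ 0.4906 -0.1992  0.0911] rot [1.7999e+02 1.0000e-02 1.5185e+02] F [ 0.69  3.85 -0.  ] M [ 1.011 -0.176  0.151] w 0.0139 q [  -0.9   14.5  -27.8   -0.   -47.7 -117.3]
avgF [0.56 2.64 0.57] avgM [ 0.969 -0.19   0.094]
```

Request:
{"name": "carry_out", "arguments": {
  "motion": [0, 0, 0, 0, 0.04, 0, 0.5, 0, 0, 2, 0, 0, 0, 0.5, 0, 0, 2, 0, 0, 0, 0.5, 0, 0, 2, 0, 0, 0, 0.5, 0, 0, 2, 0, 0, 0, 0.5, 0, 0, 0, 0, 0, 0, 0.5],
  "grip_force": 40
}}

```text
time_s: 15.63
tcp_pos: [0.4907, -0.199, 0.0911]
eef_rot: [-180.0, 0.0, 143.7]
contact_force: [0.4, 1.1, 0.3]
gripper_width: 0.0136
```

```bash
python3 -c "
from h import *
avg(6)"
```

```text
t 15.93 tcp [ 0.4907 -0.1989  0.0911] rot [-179.99    0.    143.85] F [-0.49 -0.2   1.57] M [ 0.272 -0.162  0.143] w 0.0135 q [  -0.8   14.5  -27.8    0.   -47.7 -125.3]
avgF [0.39 1.02 0.21] avgM [ 0.36  -0.132  0.098]
```

Still plain friction at about 0.1 N m. I'll go on in small steps.

Request:
{"name": "carry_out", "arguments": {
  "motion": [0, 0, 1.5, 0, 0, 0, 0.5, 0, 0, 1.5, 0, 0, 0, 0.5, 0, 0, 1, 0, 0, 0, 0.5, 0, 0, 0, 0, 0, 0, 0.5],
  "grip_force": 40
}}

```text
time_s: 16.27
tcp_pos: [0.4907, -0.1988, 0.0911]
eef_rot: [-180.0, 0.0, 139.8]
contact_force: [0.6, 1.4, 0.9]
gripper_width: 0.0138
```

```bash
python3 -c "
from h import *
avg(6)"
```

```text
t 16.57 tcp [ 0.4907 -0.1988  0.0911] rot [-180.      0.    139.84] F [ 0.26 -0.03  0.61] M [ 0.082 -0.177  0.134] w 0.0135 q [  -0.8   14.5  -27.8    0.   -47.7 -129.3]
avgF [0.55 0.47 0.77] avgM [ 0.165 -0.19   0.153]
```

Request:
{"name": "carry_out", "arguments": {
  "motion": [0, 0, 1, 0, 0, 0, 0.5, 0, 0, 1, 0, 0, 0, 0.5, 0, 0, 0, 0, 0, 0, 0.5],
  "grip_force": 40
}}

```text
time_s: 16.82
tcp_pos: [0.4907, -0.1988, 0.0911]
eef_rot: [-180.0, 0.0, 137.7]
contact_force: [-0.6, -0.2, -0.3]
gripper_width: 0.0132
```

```bash
python3 -c "
from h import *
avg(8)"
```

```text
t 17.22 tcp [ 0.4907 -0.1988  0.0911] rot [-180.      0.    137.82] F [ 0.54 -0.07  0.24] M [ 0.114 -0.248  0.145] w 0.0141 q [  -0.8   14.5  -27.8    0.   -47.7 -131.4]
avgF [0.75 0.36 0.85] avgM [ 0.075 -0.215  0.137]
```

Mz is about 0.14 and not rising, so there is no stop yet.

Request:
{"name": "carry_out", "arguments": {
  "motion": [0, 0, 1.5, 0, 0, 0, 0.5, 0, 0, 1.5, 0, 0, 0, 0.5, 0, 0, 0, 0, 0, 0, 0.5],
  "grip_force": 40
}}

```text
time_s: 17.47
tcp_pos: [0.4907, -0.1988, 0.0911]
eef_rot: [180.0, 0.0, 134.8]
contact_force: [-0.2, 0.4, 0.7]
gripper_width: 0.0138
```

```bash
python3 -c "
from h import *
avg(8)"
```

```text
t 17.87 tcp [ 0.4907 -0.1988  0.0911] rot [180.     0.   134.83] F [0.53 0.08 0.46] M [ 0.056 -0.331  0.1  ] w 0.0133 q [  -0.8   14.5  -27.8    0.   -47.7 -134.4]
avgF [0.72 0.34 0.33] avgM [ 0.075 -0.277  0.131]
```

Request:
{"name": "carry_out", "arguments": {
  "motion": [0, 0, 1.5, 0, 0, 0, 0.5, 0, 0, 1.5, 0, 0, 0, 0.5, 0, 0, 0, 0, 0, 0, 0.5],
  "grip_force": 40
}}

```text
time_s: 18.12
tcp_pos: [0.4907, -0.1988, 0.0911]
eef_rot: [180.0, 0.0, 131.8]
contact_force: [0.2, 0.9, 0.0]
gripper_width: 0.0137
```

```bash
python3 -c "
from h import *
avg(8)"
```

```text
t 18.52 tcp [ 0.4907 -0.1988  0.0911] rot [180.     0.   131.83] F [0.79 0.43 0.84] M [ 0.144 -0.334  0.138] w 0.0135 q [  -0.8   14.5  -27.8   -0.   -47.7 -137.4]
avgF [1.02 0.45 0.56] avgM [ 0.119 -0.36   0.137]
```

Request:
{"name": "carry_out", "arguments": {
  "motion": [0, 0, 1.5, 0, 0, 0, 0.5, 0, 0, 1.5, 0, 0, 0, 0.5, 0, 0, 0, 0, 0, 0, 0.5],
  "grip_force": 40
}}

```text
time_s: 18.77
tcp_pos: [0.4907, -0.1988, 0.0911]
eef_rot: [180.0, 0.0, 128.8]
contact_force: [0.7, 0.7, 0.4]
gripper_width: 0.014
```

```bash
python3 -c "
from h import *
avg(8)"
```

```text
t 19.17 tcp [ 0.4907 -0.1988  0.0911] rot [180.     0.   128.83] F [ 0.94 -0.79 -0.02] M [ 0.154 -0.412  0.116] w 0.0138 q [  -0.8   14.5  -27.8    0.   -47.7 -140.4]
avgF [0.7  0.78 0.4 ] avgM [ 0.163 -0.396  0.153]
```

Request:
{"name": "carry_out", "arguments": {
  "motion": [0, 0, 1.5, 0, 0, 0, 0.5, 0, 0, 1.5, 0, 0, 0, 0.5, 0, 0, 0, 0, 0, 0, 0.5],
  "grip_force": 40
}}

```text
time_s: 19.42
tcp_pos: [0.4907, -0.1988, 0.0911]
eef_rot: [180.0, 0.0, 125.8]
contact_force: [1.2, 0.9, 0.4]
gripper_width: 0.0139
```

```bash
python3 -c "
from h import *
avg(8)"
```

```text
t 19.82 tcp [ 0.4907 -0.1988  0.0911] rot [180.     0.   125.83] F [ 1.79  0.47 -0.05] M [ 0.219 -0.512  0.191] w 0.0138 q [  -0.8   14.5  -27.8    0.   -47.7 -143.4]
avgF [1.04 0.76 0.52] avgM [ 0.215 -0.459  0.161]
```

Request:
{"name": "carry_out", "arguments": {
  "motion": [0, 0, 1, 0, 0, 0, 0.5, 0, 0, 1, 0, 0, 0, 0.5, 0, 0, 0, 0, 0, 0, 0.5],
  "grip_force": 40
}}

```text
time_s: 20.07
tcp_pos: [0.4907, -0.1988, 0.0911]
eef_rot: [180.0, 0.0, 123.7]
contact_force: [1.7, 0.1, 0.6]
gripper_width: 0.0137
```

```bash
python3 -c "
from h import *
avg(8)
c=r.capture('wrist');cv2.imwrite('pics/turn.png',cv2.resize(c['pixels'][120:270,185:385],None,fx=4,fy=4)[:,:,::-1])"
```

```text
t 20.47 tcp [ 0.4907 -0.1988  0.0911] rot [180.     0.   123.82] F [1.77 1.04 0.9 ] M [ 0.263 -0.563  0.309] w 0.0138 q [  -0.8   14.5  -27.8   -0.   -47.7 -145.4]
avgF [1.24 0.83 0.53] avgM [ 0.272 -0.515  0.317]
```

View pics/turn.png

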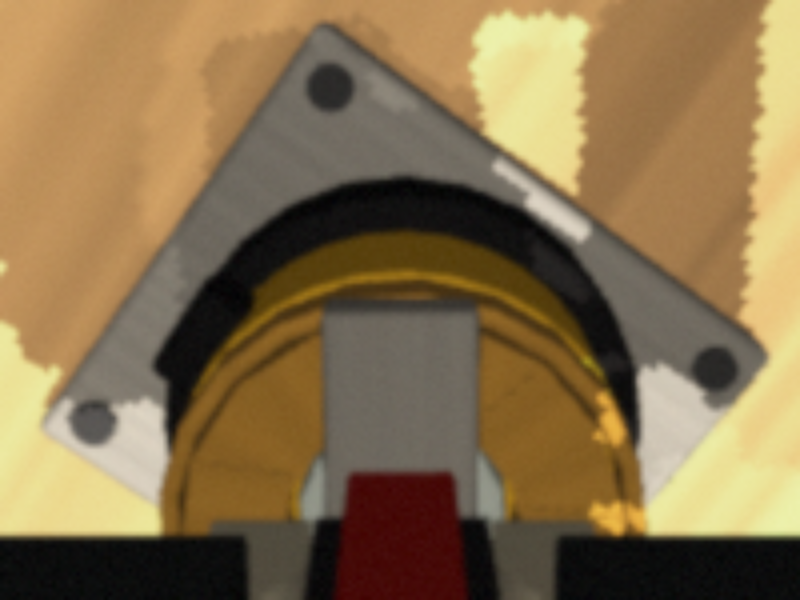

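Mz jumped by about 0.16 N m over 2°, which is the stiffness of the rubber foot, so the ring is against its stop. The picture shows the spanner seated on the ring. I'll unwind 6° (foot twist plus half the pin slack), then lift.

Request:
{"name": "carry_out", "arguments": {
  "motion": [0, 0, -1.5, 0, 0, 0, 0.5, 0, 0, -1.5, 0, 0, 0, 0.5, 0, 0, -1.5, 0, 0, 0, 0.5, 0, 0, -1.5, 0, 0, 0, 0.5, 0, 0, 0, 0, 0, 0, 0.5],
  "grip_force": 40
}}

```text
time_s: 20.93
tcp_pos: [0.4904, -0.1989, 0.091]
eef_rot: [-180.0, -0.0, 129.8]
contact_force: [0.8, -0.1, 1.4]
gripper_width: 0.0137
```

```bash
python3 -c "
from h import *
avg(8)"
```

```text
t 21.33 tcp [ 0.4905 -0.1988  0.091 ] rot [-1.7999e+02 -1.0000e-02  1.2979e+02] F [-0.13  0.27  1.61] M [-0.144 -0.114 -0.002] w 0.0137 q [  -0.8   14.5  -27.8    0.   -47.7 -139.4]
avgF [ 0.49 -0.08  0.64] avgM [-0.058 -0.235 -0.01 ]
```

Mz is zero, so the pins are free in the holes. Lifting straight up.

Request:
{"name": "carry_out", "arguments": {
  "motion": [0, 0, 0, 0, 0, -0.1, 0.5, 0, 0, 0, 0, 0, -0.2, 0.5, 0, 0, 0, 0, 0, -0.2, 0.5, 0, 0, 0, 0, 0, -0.3, 0.5, 0, 0, 0, 0, 0, -0.3, 0.5, 0, 0, 0, 0, 0, -0.3, 0.5, 0, 0, 0, 0, 0, -0.5, 0.5, 0, 0, 0, 0, 0, -1, 0.5, 0, 0, 0, 0, 0, -1, 0.5, 0, 0, 0, 0, 0, -1, 0.5, 0, 0, 0, 0, 0, 0, 0.5],
  "grip_force": 40
}}

```text
time_s: 22.25
tcp_pos: [0.4922, -0.1991, 0.143]
eef_rot: [179.8, 0.2, 129.8]
contact_force: [0.5, 0.3, -0.9]
gripper_width: 0.0137
```

```bash
python3 - <<'E'
from h import *
avg(3)
a=[]
print(plan([.536,.2331,.14],-178.24))
E
```

```text
t 22.4 tcp [ 0.4906 -0.1987  0.1402] rot [1.7997e+02 1.0000e-02 1.2980e+02] F [ 0.87 -0.11 -1.88] M [-0.041  0.031  0.007] w 0.0135 q [  -0.8   11.2  -24.5   -0.   -54.3 -139.4]
avgF [-0.16  0.28 -1.72] avgM [-0.097 -0.004  0.02 ]
(array([ 3.000e-02,  2.000e-02, -5.196e+01]), array([3.026e+01, 3.113e+01, 3.000e-02]))
```

Request:
{"name": "carry_out", "arguments": {
  "motion": [0, 0, -6.5, 0, 0, 0, 0.5, 0, 0, -6.5, 0, 0, 0, 0.5, 0, 0, -6.5, 0, 0, 0, 0.5, 0, 0, -6.5, 0, 0, 0, 0.5, 0, 0, -6.5, 0, 0, 0, 0.5, 0, 0, -6.5, 0, 0, 0, 0.5, 0, 0, -6.5, 0, 0, 0, 0.5, 0, 0, -6.5, 0, 0, 0, 0.5, 0, 0, 0, 0, 0, 0, 0.5],
  "grip_force": 40
}}

```text
time_s: 23.15
tcp_pos: [0.4902, -0.1987, 0.1394]
eef_rot: [180.0, -0.1, -177.9]
contact_force: [-0.2, -0.5, -1.9]
gripper_width: 0.0139
```

```bash
python3 - <<'E'
from h import *
st();print(plan([.536,.2331,.14],-178.24))
E
```

```text
t 23.15 tcp [ 0.4902 -0.1987  0.1394] rot [ 1.7999e+02 -7.0000e-02 -1.7790e+02] F [-0.21 -0.46 -1.9 ] M [-0.013 -0.014 -0.016] w 0.0139 q [ -0.8  11.3 -24.5  -0.  -54.2 -87.1]
(array([ 0.01, -0.07,  0.34]), array([-6.16, 42.99, -0.06]))
```

Request:
{"name": "carry_out", "arguments": {
  "motion": [0, 0, 0, -0.47, 3.31, 0, 0.5, 0, 0, 0, -0.47, 3.31, 0, 0.5, 0, 0, 0, -0.47, 3.31, 0, 0.5, 0, 0, 0, -0.47, 3.31, 0, 0.5, 0, 0, 0, -0.47, 3.31, 0, 0.5, 0, 0, 0, -0.47, 3.31, 0, 0.5, 0, 0, 0, -0.47, 3.31, 0, 0.5, 0, 0, 0, -0.47, 3.31, 0, 0.5, 0, 0, 0, -0.47, 3.31, 0, 0.5, 0, 0, 0, -0.47, 3.31, 0, 0.5, 0, 0, 0, -0.47, 3.31, 0, 0.5, 0, 0, 0, -0.47, 3.31, 0, 0.5, 0, 0, 0, -0.47, 3.31, 0, 0.5, 0, 0, 0, 0, 0, 0, 0.5, 0, 0, 0, 0, 0, 0, 0.5, 0, 0, 0, 0, 0, 0, 0.5],
  "grip_force": 40
}}

```text
time_s: 24.48
tcp_pos: [0.5375, 0.233, 0.1393]
eef_rot: [-179.9, -0.1, -178.3]
contact_force: [-0.3, -0.0, -1.7]
gripper_width: 0.0139
```

```bash
python3 - <<'E'
from h import *
st();r.capture("top");st();print(plan([.536,.2331,.052],-178.24))
E
```

```text
t 24.48 tcp [0.5375 0.233  0.1393] rot [-1.7994e+02 -8.0000e-02 -1.7829e+02] F [-0.26 -0.02 -1.67] M [-0.025  0.038  0.006] w 0.0139 q [  42.5   16.4  -17.5   -0.   -56.2 -130.8]
t 24.53 tcp [0.5376 0.2324 0.1395] rot [-1.7995e+02 -7.0000e-02 -1.7831e+02] F [-0.38 -0.56 -1.71] M [-0.033  0.011 -0.02 ] w 0.0139 q [  42.5   16.3  -17.6   -0.   -56.2 -130.8]
(array([-0.05, -0.07, -0.07]), array([0.15, 0.08, 8.75]))
```

Request:
{"name": "carry_out", "arguments": {
  "motion": [0, 0, 0, 0.15, 0.08, 1.5, 0.5, 0, 0, 0, 0, 0, 1.5, 0.5, 0, 0, 0, 0, 0, 1.5, 0.5, 0, 0, 0, 0, 0, 1.5, 0.5, 0, 0, 0, 0, 0, 1.25, 0.5, 0, 0, 0, 0, 0, 1, 0.5, 0, 0, 0, 0, 0, 0.4, 0.5, 0, 0, 0, 0, 0, 0, 0.5, 0, 0, 0, 0, 0, 0, 0.5],
  "grip_force": 40
}}

```text
time_s: 25.28
tcp_pos: [0.5369, 0.2337, 0.054]
eef_rot: [180.0, 0.0, -178.2]
contact_force: [0.3, 0.6, -1.6]
gripper_width: 0.0141
```

```bash
python3 - <<'E'
from h import *
avg(2);print(plan([.536,.2331,.04],-178.24))
E
```

```text
t 25.38 tcp [0.5371 0.2342 0.0544] rot [ 1.7996e+02  7.0000e-02 -1.7820e+02] F [ 0.42  0.03 -1.6 ] M [0.034 0.031 0.048] w 0.0139 q [  42.7   21.7  -22.8    0.   -45.4 -130.9]
avgF [ 0.38  0.45 -1.59] avgM [ 0.002 -0.053 -0.06 ]
(array([0.04, 0.07, 0.04]), array([ 0.12, -0.1 ,  1.44]))
```

Fix x and y, then go down slowly until 1–2 mm above seating.

Request:
{"name": "carry_out", "arguments": {
  "motion": [0, 0, 0, 0.1, -0.1, 0, 0.5, 0, 0, 0, 0, 0, 0.2, 0.5, 0, 0, 0, 0, 0, 0.2, 0.5, 0, 0, 0, 0, 0, 0.2, 0.5, 0, 0, 0, 0, 0, 0.2, 0.5, 0, 0, 0, 0, 0, 0.2, 0.5, 0, 0, 0, 0, 0, 0.2, 0.5, 0, 0, 0, 0, 0, 0.2, 0.5, 0, 0, 0, 0, 0, 0, 0.5],
  "grip_force": 40
}}

```text
time_s: 26.13
tcp_pos: [0.5354, 0.2328, 0.039]
eef_rot: [-180.0, -0.0, -178.2]
contact_force: [-0.6, 0.5, -1.9]
gripper_width: 0.0137
```

```bash
python3 - <<'E'
from h import *
avg(6);print(plan([.536,.2331,.038],-178.24))
E
```

```text
t 26.43 tcp [0.5357 0.233  0.0397] rot [ 1.7999e+02  1.0000e-02 -1.7819e+02] F [ 0.47  0.6  -1.42] M [ 0.01  -0.027 -0.019] w 0.0138 q [  42.7   22.7  -23.7    0.   -43.5 -130.9]
avgF [-0.25  0.22 -1.61] avgM [-0.006 -0.03   0.009]
(array([0.01, 0.01, 0.05]), array([-0.03,  0.01,  0.17]))
```

Pins are in the slot without contact. I'll set it down in small steps.

Request:
{"name": "carry_out", "arguments": {
  "motion": [0, 0, 0, 0, 0, 0.05, 0.5, 0, 0, 0, 0, 0, 0.05, 0.5, 0, 0, 0, 0, 0, 0.05, 0.5, 0, 0, 0, 0, 0, 0.02, 0.5, 0, 0, 0, 0, 0, 0, 0.5],
  "grip_force": 40
}}

```text
time_s: 26.85
tcp_pos: [0.5356, 0.2329, 0.0379]
eef_rot: [-180.0, -0.0, -178.2]
contact_force: [-0.4, 0.3, -0.7]
gripper_width: 0.0135
```

```bash
python3 -c "
from h import *
avg(5)"
```

```text
t 27.1 tcp [0.5356 0.233  0.0379] rot [ 180.      0.   -178.18] F [-0.29 -0.12 -0.16] M [-0.076  0.146 -0.105] w 0.0139 q [  42.7   22.8  -23.8   -0.   -43.3 -130.9]
avgF [-0.41  0.06 -0.44] avgM [-0.057  0.175 -0.014]
```

Request:
{"name": "carry_out", "arguments": {
  "motion": [0, 0, 0, 0, 0, 0, 1.6, 0, 0, 0, 0, 0, 0, 2, 0, 0, 0, 0, 0, 0, 2.5, 0, 0, 0, 0, 0, 0, 3.5, 0, 0, 0, 0, 0, 0, 5, 0, 0, 0, 0, 0, 0, 6, 0, 0, 0, 0, 0, 0, 7, 0, 0, 0, 0, 0, 0, 8, 0, 0, 0, 0, 0, 0, 8, 0, 0, 0, 0, 0, 0, 8, 0, 0, 0, 0, 0, 0, 8]
}}

```text
time_s: 28.02
tcp_pos: [0.5356, 0.2329, 0.0378]
eef_rot: [-180.0, -0.0, -178.2]
contact_force: [0.2, -1.1, 0.8]
gripper_width: 0.0731
```

Request:
{"name": "carry_out", "arguments": {
  "motion": [0, 0, 0, 0, 0, -0.5, 8, 0, 0, 0, 0, 0, -1, 8, 0, 0, 0, 0, 0, -1.5, 8, 0, 0, 0, 0, 0, -2, 8, 0, 0, 0, 0, 0, -2.5, 8, 0, 0, 0, 0, 0, -3, 8, 0, 0, 0, 0, 0, -3, 8, 0, 0, 0, 0, 0, -3, 8, 0, 0, 0, 0, 0, 0, 8, 0, 0, 0, 0, 0, 0, 8]
}}

```text
time_s: 28.85
tcp_pos: [0.5366, 0.2336, 0.2061]
eef_rot: [179.8, 0.2, -178.2]
contact_force: [-0.3, -0.2, -1.4]
gripper_width: 0.0797
```

```bash
python3 - <<'E'
from h import *
st();c=r.capture("wrist");cv2.imwrite("pics/back.png",c["pixels"][:,:,::-1])
print(plan([.49,-.199,.21],180))
E
```

```text
t 28.85 tcp [0.5366 0.2336 0.2061] rot [ 179.81    0.25 -178.18] F [-0.29 -0.24 -1.43] M [-0.019  0.073  0.005] w 0.0797 q [  42.7   12.8  -13.     0.   -63.9 -130.9]
(array([0.1 , 0.09, 1.81]), array([  5.93, -43.04,  -0.66]))
```

View pics/back.png

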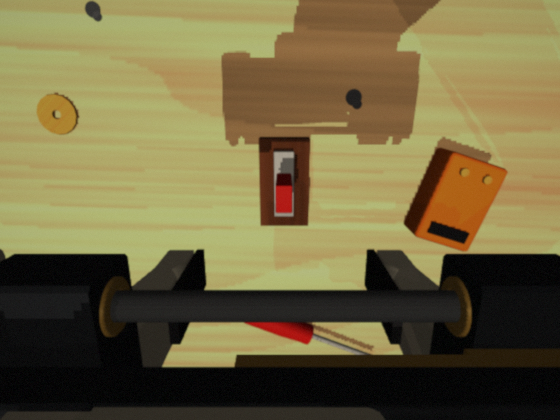

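The spanner stands in the rest again (handle at (285,195), bar centred on the block) and the fingers are clear. There is plenty of time, so I'll check the ring's final angle from above.

Request:
{"name": "carry_out", "arguments": {
  "motion": [0, 0, 0, 0.45, -3.31, 0, 8, 0, 0, 0, 0.45, -3.31, 0, 8, 0, 0, 0, 0.45, -3.31, 0, 8, 0, 0, 0, 0.45, -3.31, 0, 8, 0, 0, 0, 0.45, -3.31, 0, 8, 0, 0, 0, 0.45, -3.31, 0, 8, 0, 0, 0, 0.45, -3.31, 0, 8, 0, 0, 0, 0.45, -3.31, 0, 8, 0, 0, 0, 0.45, -3.31, 0, 8, 0, 0, 0, 0.45, -3.31, 0, 8, 0, 0, 0, 0.45, -3.31, 0, 8, 0, 0, 0, 0.45, -3.31, 0, 8, 0, 0, 0, 0.45, -3.31, 0, 8, 0, 0, 0, 0, 0, 0, 8, 0, 0, 0, 0, 0, 0, 8, 0, 0, 0, 0, 0, 0, 8]
}}

```text
time_s: 30.23
tcp_pos: [0.4901, -0.199, 0.202]
eef_rot: [180.0, -0.1, -178.3]
contact_force: [-0.1, 0.4, -0.3]
gripper_width: 0.0803
```

```bash
python3 - <<'E'
from h import *
st();c=r.capture("wrist");np.savez("lampend.npz",**c)
p=proj(c,[.491,-.199,.074]);H=[]
for q,s in holes(c,p,36,thr=60):
    X=onz(c,q,.074);d=(X-[.491,-.199,.074])*1000;print(q,s,d.round(1),"r",np.hypot(*d[:2]).round(1),"ang",np.degrees(np.arctan2(d[1],d[0])).round(1))
x,y=p.astype(int);cv2.imwrite("pics/lampend.png",cv2.resize(c["pixels"][y-75:y+75,x-100:x+100],None,fx=4,fy=4)[:,:,::-1])
# lamp1 crop side data for body marks
E
```

```text
t 30.23 tcp [ 0.4901 -0.199   0.202 ] rot [ 1.7998e+02 -9.0000e-02 -1.7825e+02] F [-0.06  0.36 -0.3 ] M [ 0.063  0.021 -0.017] w 0.0803 q [ -0.9   7.9 -19.7  -0.  -62.5 -87.4]
[305.82 184.44] [302, 181, 9, 8, 57] [-14.9  17.2   0. ] r 22.8 ang 131.0
[284.97 214.48] [269, 208, 33, 11, 66] [12.1  0.4  0. ] r 12.1 ang 1.9
[264.57 217.45] [261, 214, 8, 8, 53] [ 15.4 -17.2   0. ] r 23.1 ang -48.2
```

View pics/lampend.png

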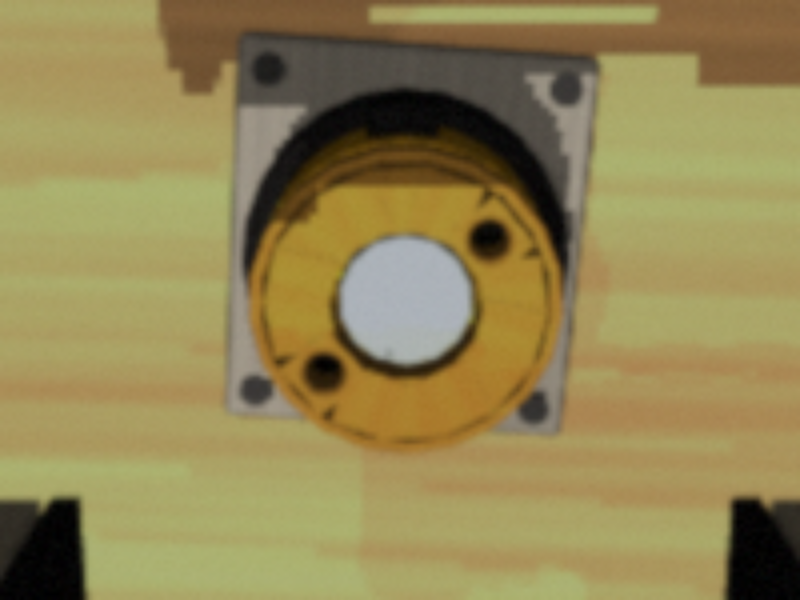

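The ring's holes now lie at (306,184) and (265,217). The line is at −48.6°, against +2.8° before, so the ring turned about 51.4° (0.90 rad). That agrees with the stop felt in the torque.

```bash
python3 -c "
from h import *
r.close_job();st()"
```

```text
the job is handed in; nothing more can be done
the job is handed in; nothing more can be done
```

I used the spanner to turn the lens ring clockwise until it met its stop, put the spanner back in its rest and let go. The job was handed in at about 30 s of the 72 s allowed.

- **Seating:** Both pins went into the ring's holes without push-back. The bar then sat on the ring with about 2 N.
- **Tightening:** The turning moment stayed at about 0.10–0.16 N m. Over the last 2° it rose to 0.32 N m, as expected from the rubber foot once the ring is on its stop, so I stopped there. I unwound 6° to free the pins before lifting.
- **Ring check:** The wrist camera shows the hole line turned from +2.8° to −48.6°, which is 0.90 rad. That is almost the whole 0.9 rad range, so it fits only if the ring started near zero.
- **Spanner check:** The last wrist picture of the rest shows the spanner standing on the block, centred as before. When I set it down, its height matched the original grasp.
- **Disagreement:** Two estimates of where the spanner sat in the gripper differed by about 1 mm. That caused a side force of about 3 N early in the turn, which I eased by shifting the tool about 0.7 mm.
- **Not checked:** I took no final picture of the whole table. The battery pack and tally tag looked unmoved in the last rest view.

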